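# Clamp a board in the jig with its draw latch

## Task

Clamp the small board in the wooden jig: swing the latch's wire loop over so that its crossbar drops behind the hook on the sliding jaw, then throw the lever back over centre until it lies fully down, so that the jaw is drawn tight against the board and the latch stays shut by itself. Leave the board in its place between fence and jaw, and do not disturb the things lying around the jig.

Things in the scene. Friction and masses are not known exactly. Their poses are not given: they have to be found in the camera images.
- jig: Fixed clamping jig: plywood base 250x130x15 mm; fence block (110 mm wide, top 34 mm above bench) carrying the latch; nest with the board; sliding wooden jaw with a hook. Origin: centre of the base's underside, on the bench; +x from the lever towards the jaw and hook, y across, z up. Fence face at x = +2 mm. Lever, loop and hook lie in the plane y = 0.
- lever_pivot (a point): Axis of the steel lever on its bracket (along the jig's y), 50 mm above the bench, at jig x = -20 mm.
- lever_end (a point): Point on the centreline of the lever's black rubber handle, 80 mm from lever_pivot (the handle ends at 86 mm; 15 mm wide in y, 12 mm thick, straight from the pivot). Open, it leans up and towards the hook; shut, it lies back level, pointing to jig -x.
- lever (a joint): Lever angle, rad: 0 = shut (handle level, pointing to -x, on its stop), pi/2 = handle straight up; starts open, 2.1 to 2.4, leaning towards the hook. Stays where left (about 1 N friction at the handle's end). Toggle point at about 0.2; just before it the hooked loop resists with about 3 N at the handle's end, beyond it the loop pulls it shut.
- loop_pin (a point): Pin on the lever on which the latch loop swings freely (axis along the jig's y), 24 mm from lever_pivot, on a line turned 12 degrees from the handle's line, ahead of it in the closing turn (lever shut: jig x = -43 mm, 45 mm above the bench).
- crossbar (a point): Middle of the loop's crossbar: round steel, 6 mm thick, 42 mm long across the jig, 114 mm from loop_pin (sprung: up to 12 mm more when pulled, 5 N per mm). Side rods run 18 mm either side of the middle (8 mm thick). At the start the loop is thrown back, leaning past upright away from the hook, on a stop; it falls by its own weight either way from upright.
- grip_barrel (a point): Centre of the black plastic grip barrel fixed to the crossbar by a short stem: 16 mm diameter, 22 mm long along the jig's y, flat ends that can be pinched across y; it lies 28 mm off the loop's plane (above it when the loop lies level) and 9 mm further from loop_pin than the crossbar. It turns with the loop.
- keeper_seat (a point): Where the crossbar's middle sits in the steel hook on the jaw: 44 mm above the bench, 3 mm above the jaw's flat top. Axes as the jig's. The hook, 18 mm wide in y, opens to jig +x: its post stands 3 to 11 mm to -x of this point, its lip reaches 4 mm to +x, from 6.5 to 10.5 mm above it. The loop's side rods pass either side of it. At jig x = 77 mm with the jaw at 0.
- jaw (a joint): Slide of the jaw along jig x, m: 0 = touching a board that lies against the fence; starts 3 to 7 mm open; tight it reads about 0 or just below. Slides with about 1 N. Its flat top (41 mm above the bench) reaches 45 mm beyond keeper_seat to +x: a crossbar laid there beyond the lip is drawn under the lip when the lever is thrown.
- board: Small wooden offcut to be clamped, 45 mm (along jig x) by 95 mm by 20 mm thick, loose, lying flat in the nest on the jig's base between fence and jaw. Origin: centre of its underside, 15 mm above the bench.
- sanding_block: Bystander: cork-faced sanding block 64x112x31 mm. Origin: centre of its underside.
- tape_measure: Bystander: tape measure 41x81x64 mm. Origin: centre of its underside.
- wax_tin: Bystander: round tin 67 mm wide, 36 mm high. Origin: centre of its underside.

How it is judged:
By the outcome, as a careful person would: the job done as asked, in the order asked, and still so for the second after the job is handed in, with the robot touching nothing.
It also fails if it takes over 51 s, if anything falls off the work surface, if the arm or the gripper's body presses on something with over 40 N, if the wrist force passes 120 N, or if a joint passes its speed limit or range.

## Robot

A 6-joint arm with a two-finger parallel gripper is mounted at the origin on a cart in front of the work surface, level with it; the furniture and walls round the work are solid. World frame = base frame: x ahead of the robot, y to its left, z up, the work surface at z = 0. Lengths are in m, angles in rad, forces in N, time in s.
With the tool pointing down it reaches from about 0.4 to 0.825 m from the base axis. Payload 7 kg.
Tool frame: the origin (TCP) lies midway between the tips of the shut fingers; the grasp point (between the pads) lies 19 mm behind it; z points along the fingers, y is the line along which they close (so a half turn about z gives the same grasp; the last joint's range is limited). The gripper opens to 88 mm and grips with 3 to 60 N. Pads are 19 mm wide; open, the fingers measure 130 mm over their backs; the gripper's body (78 mm by 193 mm) begins 47 mm behind the grasp point.
Start: joints at [-0.86, 0.359, 0.012, 0, -1.224, -0.288], TCP at [0.277, -0.616, 0.227] pointing down, gripper open.
Joint ranges: [-3.07, 3.07], [-1.43, 2.12], [-1.02, 1.25], [-3.03, 1.67], [-3.05, -0], [-3.03, 3.03]. Speed limits (rad/s): [2.39, 2.39, 3.01, 3.14, 3.14, 3.14].

## Interface

Orientations are given as [roll, pitch, yaw] about the fixed x, y, z axes, in that order (R = Rz(yaw) Ry(pitch) Rx(roll)).
In Python, from station import arm, grab_frame, camera_params, spot_in gives the robot as it stands.
- The arm moves only by the shell command python3 -m jog 'ROWS' [FORCE]. ROWS is JSON, a list that holds one entry, the list of rows, each a list of 7 numbers: the shift along the tool's x, y, z in mm, then the turn, a rotation vector about the tool's x, y, z in rad, then the finger opening in mm, from 0 to 87.6. In form: [[[x, y, z, wx, wy, wz, fingers], ...]]. A call has 1 to 20 rows; each row is the pose to reach, as a shift and turn from the pose commanded when the call began, along the tool's axes at that moment; what a row does not reach only later rows make up. A row lasts 1/8 s, in which the tool goes at most 62.5 mm and 10.7 degrees, less where a joint would pass 70% of its speed; a pose out of reach is approached as far as the arm can. A call with a gripper value outside its range is refused whole. The fingers move at their own pace and stop on an object; FORCE is the grip in N (left out, the last holds). Time passes only in rows, so rows that repeat a pose let the fingers close. It gives the time, the measured TCP pose, the force, the opening and the grip force at its end, in the units of the state.
- arm.get_state(): the state, without advancing time (a new reading comes with each control period).
- grab_frame(name): name is "scene" or "top" or "wrist"; returns (picture, depth): 420x560x3 uint8, blue, green, red; 420x560 float32, m along the optical axis (not along the pixel's ray), 0 where there is no reading.
- camera_params(name): a dict with "mtx" (3x3 intrinsics, pixels), "R" (3x3) and "t" (3): a world point X has camera coordinates R X + t. Camera axes: x right, y down, z forward; pixel columns grow to the right and rows downward; lengths in m; the calibration is good to about 2 mm. The wrist camera is an equidistant fisheye: a pixel r from the principal point sees the ray r / f radians off the axis. A picture is of the moment at which its call begins: read the wrist's pose just before it. camera_params takes no time and is no camera call; for the wrist camera it gives the pose at the moment of the call.
- arm.job_done(): hands the job in; it is judged then, once.
Trained networks look in the newest picture that a camera, given by its name, has taken for a name from the list of things; names that differ only in an ending like _2 or _b are one class to them, and where a whole thing is asked for, a point or a joint stands for the part that bears it (a point fixed in the world has none). Each returns a list of dicts, best first, with "confidence" (0 to 1); they miss things now and then, are a little off and sometimes report something else, mostly with a low value. They report only what shows in the picture. A call takes as long as a camera call.
- spot_in(query, camera): "uv" ([column, row] in pixels, amid what is visible of it).
The state is a dict: "t": time; "q": joint angles; "qd": joint speeds; "joint_efforts": joint torques, N m; "eef_pos": TCP position; "ee_rot": TCP orientation; "force": force on the tool from outside, world axes, zero at the start; "moment": the same for the moment, N m; "width": finger opening in m; "gripper_force": force on a finger pad.
Only numpy, scipy, OpenCV 4.12 (cv2) and the standard library are available. Lean on these libraries where they do the work, as an engineer would, in place of code of your own. Each camera call takes 0.05 s, during which the arm holds its last target. There are 200 camera calls.

## Working session

There is one attempt and no reset: what is moved stays moved. The work goes in short steps, Python scripts to look and compute and a shell command to move; the robot and the scene stay as the last step left them, time stands still between calls to the robot, and variables do not carry over. Pictures are saved under pics/ and viewed, at most 10 in all, crops included, and the job is handed in when it is done.

```bash
ls; mkdir -p pics
cat > h.py <<'E'
import numpy as np, cv2
from station import arm, grab_frame, camera_params, spot_in
def ray(cam,uv,P=None):
    P=P or camera_params(cam);K=np.array(P["mtx"]);R=np.array(P["R"]);t=np.array(P["t"]).ravel()
    x=(uv[0]-K[0,2])/K[0,0];y=(uv[1]-K[1,2])/K[1,1]
    if cam=="wrist":
        th=np.hypot(x,y);s=np.sin(th)/max(th,1e-9);d=np.array([x*s,y*s,np.cos(th)])
    else: d=np.array([x,y,1.])
    return -R.T@t, R.T@d
def dpt(cam,uv,depth,k=2):
    o,d=ray(cam,uv);u,v=int(round(uv[0])),int(round(uv[1]))
    p=depth[max(v-k,0):v+k+1,max(u-k,0):u+k+1];p=p[p>0]
    dc=np.array(camera_params(cam)["R"])@d
    return o+d*np.median(p)/dc[2] if p.size else None
def tri(rs):
    A=np.zeros((3,3));b=np.zeros(3)
    for o,d in rs:
        d=d/np.linalg.norm(d);M=np.eye(3)-np.outer(d,d);A+=M;b+=M@o
    return np.linalg.solve(A,b)
def proj(cam,X):
    P=camera_params(cam);c=np.array(P["R"])@X+np.array(P["t"]).ravel();K=np.array(P["mtx"])
    return (K@(c/c[2]))[:2]
E
python3 - <<'E'
from h import *
np.set_printoptions(precision=4,suppress=True)
names=["jig","board","lever_end","lever_pivot","loop_pin","crossbar","grip_barrel","keeper_seat","jaw","sanding_block","tape_measure","wax_tin"]
for c in ["scene","top"]:
    im,d=grab_frame(c);cv2.imwrite(f"pics/{c}0.png",im);np.save(f"{c}0.npy",d)
    print(c,ray(c,(280,210))[0])
    for n in names:
        r=spot_in(n,c)
        if r: print(n,[(np.round(q["uv"],1),round(q["confidence"],2),dpt(c,q["uv"],d)) for q in r[:2]])
s=arm.get_state();print(s["t"],s["eef_pos"],s["ee_rot"])
E
```

```text
pics
scene [0.2306 0.6902 0.4801]
jig [(array([294.8, 238.7]), 0.96, array([0.4865, 0.1006, 0.0433]))]
board [(array([292.4, 225.7]), 0.86, array([0.5146, 0.0485, 0.036 ]))]
lever_end [(array([292.6, 188.3]), 0.69, array([ 0.6126, -0.175 , -0.0003]))]
lever_pivot [(array([294.1, 235.4]), 0.69, array([0.491 , 0.0937, 0.0456]))]
loop_pin [(array([233.1, 206.3]), 0.67, array([0.6728, 0.0265, 0.0354])), (array([304.4, 170. ]), 0.6, array([ 0.6234, -0.2843,  0.0059]))]
crossbar [(array([298.1, 142.8]), 0.55, array([ 0.5458, -0.0536,  0.1793]))]
grip_barrel [(array([304.6, 149. ]), 0.47, array([ 0.523 , -0.0348,  0.1753]))]
keeper_seat [(array([291.3, 246.4]), 0.64, array([0.4832, 0.125 , 0.0417])), (array([294.5, 187.9]), 0.47, array([ 0.608 , -0.1772,  0.0008]))]
jaw [(array([290. , 248.1]), 0.8, array([0.4828, 0.132 , 0.0425])), (array([288.8, 180.5]), 0.4, array([0.544 , 0.0003, 0.1138]))]
sanding_block [(array([226.2, 237.4]), 0.66, array([0.6233, 0.1357, 0.0306])), (array([295.2, 235.3]), 0.65, array([0.4892, 0.0926, 0.0456]))]
tape_measure [(array([352.9, 213.3]), 0.77, array([ 0.41
[... 649 characters left out ...]
.2, 237.7]), 0.19, array([ 0.5289, -0.0101,  0.0361]))]
grip_barrel [(array([323.6, 229.3]), 0.61, array([ 0.5391, -0.0387,  0.1837]))]
keeper_seat [(array([244.5, 257.9]), 0.86, array([0.4929, 0.0975, 0.0544]))]
jaw [(array([239.1, 253.6]), 0.57, array([0.5011, 0.1085, 0.0411]))]
sanding_block [(array([235.9, 183.2]), 0.95, array([0.6392, 0.1133, 0.0292])), (array([326.7, 228.7]), 0.68, array([ 0.5401, -0.0442,  0.1801]))]
tape_measure [(array([337.1, 292.1]), 0.75, array([ 0.4257, -0.0744,  0.0627])), (array([268.7, 243.4]), 0.4, array([0.5193, 0.0512, 0.0364]))]
wax_tin [(array([289.9, 161.3]), 0.75, array([0.6796, 0.0059, 0.0346]))]
1.3 [ 0.2769 -0.6156  0.2266] [-3.1416 -0.     -2.7188]
```

Run:
```python
import cv2
a=cv2.imread("pics/scene0.png")[110:310,180:400];b=cv2.imread("pics/top0.png")[130:330,190:390]
cv2.imwrite("pics/c1.png",cv2.resize(a,(792,720))[:600] if 0 else cv2.resize(a,(660,600),interpolation=cv2.INTER_CUBIC))
cv2.imwrite("pics/c2.png",cv2.resize(b,(600,600),interpolation=cv2.INTER_CUBIC))
```

```text
(no output)
```

View pics/c1.png

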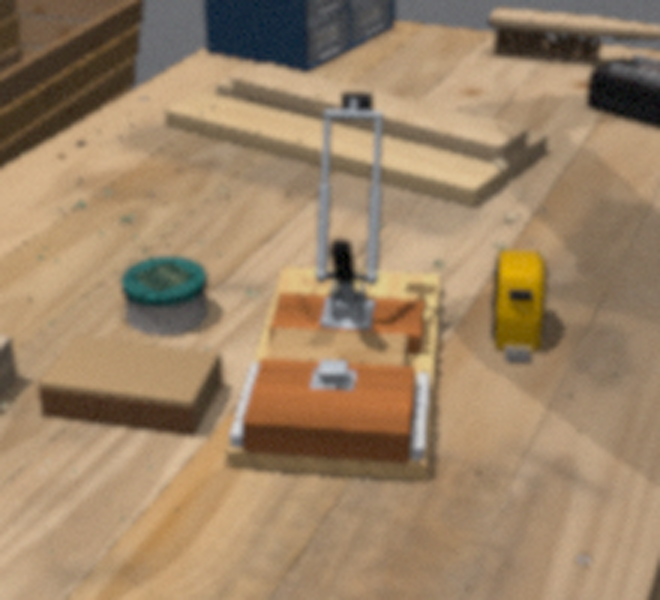

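View pics/c2.png

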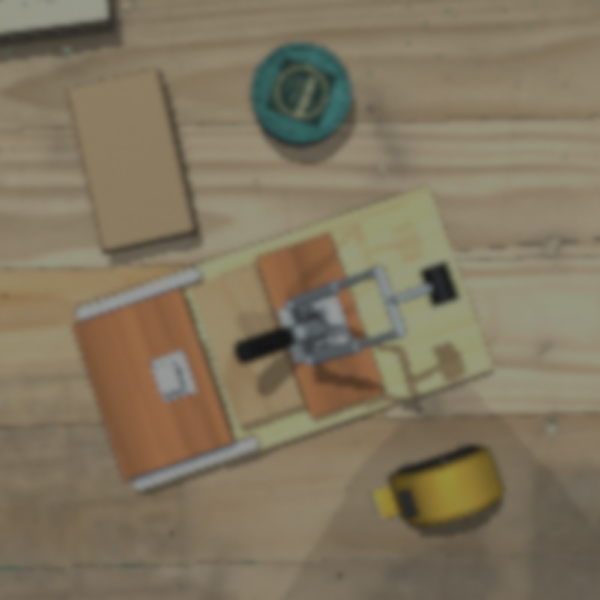

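The scene view shows the loop standing up (crossbar at about (299,147), barrel (299,143) full-frame) with the handle leaning forward over the board. In the top view the hook is at (248,255), the barrel at (336,225) and the lever tip at (270,247), with jig +x towards the left and slightly down. Next I fit the jig pose.

```bash
cat >> h.py <<'E'
def onz(cam,uv,z):
    o,d=ray(cam,uv);return o+d*(z-o[2])/d[2]
E
python3 - <<'E'
from h import *
np.set_printoptions(precision=4,suppress=True)
f=lambda u,v:(u/3+190-1/3,v/3+130-1/3)
g=lambda u,v:(u/3+180-1/3,v/3+110-1/3)
# jig-frame points (fence thickness unknown -> omitted)
pts=[((430,188),(-.125,-.065),.015),((493,370),(-.125,.065),.015),((258,258),(.002,-.055),.034),((313,418),(.002,.055),.034)]
W=np.array([onz("top",f(*p[0]),p[2])[:2] for p in pts]);J=np.array([p[1] for p in pts]);print(W)
# top image: jig +x = left. try both handedness
best=None
for s in (1,-1):
    Js=J*[1,s];a=Js-Js.mean(0);b=W-W.mean(0);H=a.T@b
    yaw=np.arctan2(H[0,1]-H[1,0],H[0,0]+H[1,1]);R=np.array([[np.cos(yaw),-np.sin(yaw)],[np.sin(yaw),np.cos(yaw)]])
    t=W.mean(0)-R@Js.mean(0);e=np.linalg.norm(Js@R.T+t-W,axis=1)
    if best is None or e.max()<best[0]: best=(e.max(),yaw,R,t,e)
_,yaw,R,t,e=best;print("yaw",yaw,"t",t,"err",e);np.savez("jig.npz",yaw=yaw,R=R,t=t)
tj=lambda X:np.r_[R.T@(np.array(X)[:2]-t),X[2]]
d=np.load("top0.npy");ds=np.load("scene0.npy")
for n,a,b in [("barrel",f(438,284),g(357,103)),("crossbar",f(391,300),g(353,116)),("hook",f(172,375),g(333,373)),("levertip",f(243,349),None)]:
    print(n,"topdepth",tj(dpt("top",a,d,1)), "tri",None if b is None else (tj(tri([ray("top",a),ray("scene",b)])), "scd",tj(dpt("scene",b,ds,1))))
# jaw corners z .041
for p in [(75,322),(182,288),(235,442),(125,480)]: print("jaw",tj(onz("top",f(*p),.041)))
E
```

```text
[[ 0.6185 -0.0798]
 [ 0.4966 -0.1173]
 [ 0.573   0.0364]
 [ 0.4689  0.0034]]
yaw 1.871745885741102 t [0.521  0.0194] err [0.0019 0.002  0.0012 0.0019]
barrel topdepth [-0.0826 -0.0015  0.1802] tri (array([-0.0835, -0.0015,  0.1742]), 'scd', array([-0.0582,  0.001 ,  0.1838]))
crossbar topdepth [-0.0555 -0.0014  0.1802] tri (array([-0.0561, -0.0015,  0.1748]), 'scd', array([-0.0527, -0.0012,  0.1761]))
hook topdepth [ 0.0766 -0.0006  0.0539] tri (array([ 0.077 , -0.0006,  0.0464]), 'scd', array([0.0873, 0.0007, 0.0533]))
levertip topdepth [ 0.029  -0.0018  0.1194] tri None
jaw [ 0.1257 -0.0526  0.041 ]
jaw [ 0.0537 -0.0515  0.041 ]
jaw [0.0525 0.0526 0.041 ]
jaw [0.1265 0.053  0.041 ]
```

```bash
cat >> h.py <<'E'
from scipy.spatial.transform import Rotation as Ro
def shift(targets,s=None):
    """jig-frame TCP targets (mm) + tool pitch-free down pose -> rows rel. to present measured pose"""
    Z=np.load("jig.npz");s=s or arm.get_state()
    R0=Ro.from_euler("xyz",s["ee_rot"]);p0=np.array(s["eef_pos"]);G=Ro.from_euler("xyz",[np.pi,0,float(Z["yaw"])-np.pi])
    rv=(R0.inv()*G).as_rotvec()
    for x,y,z in targets:
        w=np.r_[Z["R"]@np.array([x,y])/1e3+Z["t"],z/1e3]
        print((x,y,z),np.round(R0.inv().apply(w-p0)*1e3,1),np.round(rv,3))
def jigpose():
    Z=np.load("jig.npz");s=arm.get_state();p=np.array(s["eef_pos"])
    print("t",round(s["t"],2),"tcp jig mm",np.round(np.r_[Z["R"].T@(p[:2]-Z["t"]),p[2]]*1e3,1),"F",np.round(s["force"],1),"w",s["width"],"gf",s["gripper_force"])
E
python3 -c "
from h import *
shift([(-84,-1,240),(-84,-1,160)]);jigpose()"
```

```text
(-84, -1, 240) [-473.9  395.4  -13.4] [-0.    -0.    -1.449]
(-84, -1, 160) [-473.9  395.4   66.6] [-0.    -0.    -1.449]
t 1.3 tcp jig mm [-534.1  421.3  226.6] F [-0.1  0.7 -1.1] w 0.08766837656436065 gf 0.0
```

```bash
R="x"; python3 -m jog '[[[-474,395,-13,0,0,-1.449,50],[-474,395,-13,0,0,-1.449,50],[-474,395,-13,0,0,-1.449,50],[-474,395,-13,0,0,-1.449,50],[-474,395,-13,0,0,-1.449,50],[-474,395,-13,0,0,-1.449,50],[-474,395,-13,0,0,-1.449,50],[-474,395,-13,0,0,-1.449,50],[-474,395,-13,0,0,-1.449,50],[-474,395,-13,0,0,-1.449,50],[-474,395,-13,0,0,-1.449,50],[-474,395,-13,0,0,-1.449,50],[-474,395,-13,0,0,-1.449,50],[-474,395,-13,0,0,-1.449,50],[-474,395,-13,0,0,-1.449,50],[-474,395,-13,0,0,-1.449,50],[-474,395,-13,0,0,-1.449,50],[-474,395,-13,0,0,-1.449,50]]]' 10
python3 - <<'E'
from h import *
jigpose();shift([(-84,-1,160)])
P=camera_params("wrist");im,d=grab_frame("wrist");cv2.imwrite("pics/w1.png",im)
Z=np.load("jig.npz")
for n in ["grip_barrel","crossbar","keeper_seat","loop_pin","lever_end"]:
    for q in spot_in(n,"wrist")[:1]:
        o,r=ray("wrist",q["uv"],P)
        zz={"grip_barrel":.174,"crossbar":.175,"keeper_seat":.0545,"loop_pin":.072,"lever_end":.115}[n]
        w=o+r*(zz-o[2])/r[2];print(n,q["uv"],q["confidence"],np.round(np.r_[Z["R"].T@(w[:2]-Z["t"]),w[2]]*1e3,1))
E
```

```text
t: 3.55
eef_pos: [0.5471, -0.0609, 0.2396]
ee_rot: [-3.142, -0.0, -1.27]
force: [0.4, -0.4, 0.1]
width: 0.0496
gripper_force: 0.0
t 3.55 tcp jig mm [-84.4  -1.2 239.6] F [ 0.4 -0.4  0.1] w 0.049625841187120184 gf 0.0
(-84, -1, 160) [-0.4  0.2 79.6] [-0. -0.  0.]
grip_barrel [277.9, 233.6] 0.81 [-78.2   1.2 174. ]
crossbar [274.4, 239.2] 0.65 [-74.2  -1.4 175. ]
keeper_seat [277.5, 320.3] 0.73 [90.8  1.7 54.5]
loop_pin [275.2, 241.2] 0.68 [-29.   -1.1  72. ]
lever_end [272.3, 258.2] 0.75 [-29.3  -3.8 115. ]
```

View pics/w1.png

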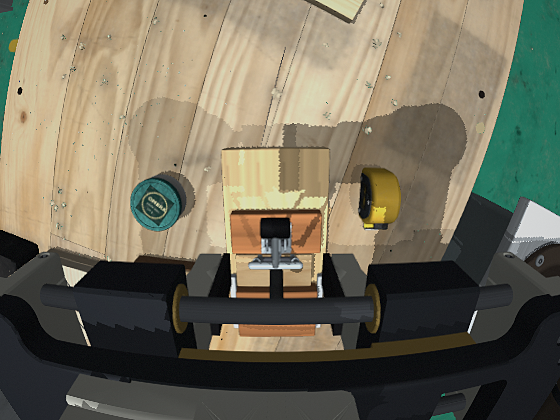

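The wrist view shows the barrel at (275,227), central between the fingers, and the crossbar at (275,266). This agrees with the fitted position to a few mm, so I go down and pinch.

```bash
python3 -m jog '[[[0,0,30,0,0,0,50],[0,0,60,0,0,0,50],[0,0,80,0,0,0,50],[0,0,80,0,0,0,50],[0,0,80,0,0,0,15],[0,0,80,0,0,0,15],[0,0,80,0,0,0,15],[0,0,80,0,0,0,15],[0,0,80,0,0,0,15],[0,0,80,0,0,0,15]]]' 10
python3 - <<'E'
from h import *
jigpose()
# arc: pin & loop
phi=2.19;a=phi-np.radians(12);pin=np.array([-20-24*np.cos(a),50+24*np.sin(a)])
B=lambda th:pin+123*np.array([np.cos(th),np.sin(th)])+28*np.array([-np.sin(th),np.cos(th)])
b0=B(np.radians(113.4));s0=np.arcsin((44-pin[1])/114);print(pin,b0,np.degrees(s0))
for th in [113.4,105,97,89,81,73,65,57,49,41,33,25,17,9,2,-4,-9,-12,np.degrees(s0)]:
    b=B(np.radians(th))-b0;print(round(th,1),"row x,z:",np.round([-b[0],-b[1]],1))
E
```

```text
t: 5.1
eef_pos: [0.5477, -0.0609, 0.1601]
ee_rot: [-3.14, -0.0, -1.27]
force: [1.9, -0.3, 3.4]
width: 0.0219
gripper_force: 10.0
t 5.1 tcp jig mm [-84.6  -1.7 160.1] F [ 1.9 -0.3  3.4] w 0.02187809985376686 gf 10.000048577785492
[-10.43856738  72.0131553 ] [-84.98488745 173.77683332] -14.224945006237181
113.4 row x,z: [-0. -0.]
105 row x,z: [-15.7  -9.8]
97 row x,z: [-31.8 -16.9]
89 row x,z: [-48.7 -21.7]
81 row x,z: [-66.1 -24.1]
73 row x,z: [-83.7 -24. ]
65 row x,z: [-101.2  -21.5]
57 row x,z: [-118.1  -16.6]
49 row x,z: [-134.1   -9.4]
41 row x,z: [-1.49e+02 -1.00e-01]
33 row x,z: [-162.5   11.3]
25 row x,z: [-174.2   24.4]
17 row x,z: [-184.   39.]
9 row x,z: [-191.7   54.9]
2 row x,z: [-196.5   69.5]
-4 row x,z: [-199.2   82.4]
-9 row x,z: [-200.4   93.3]
-12 row x,z: [-200.7   99.9]
-14.2 row x,z: [-200.7  104.8]
```

```bash
python3 -m jog '[[[-8,0,-5,0,0,0,15],[-16,0,-10,0,0,0,15],[-32,0,-17,0,0,0,15],[-49,0,-22,0,0,0,15],[-66,0,-24,0,0,0,15],[-84,0,-24,0,0,0,15],[-101,0,-21.5,0,0,0,15],[-118,0,-16.5,0,0,0,15],[-134,0,-9.5,0,0,0,15],[-149,0,0,0,0,0,15]]]' 10
python3 -c "
from h import *
jigpose()"
```

```text
t: 6.35
eef_pos: [0.5024, 0.0825, 0.1589]
ee_rot: [3.141, 0.0, -1.27]
force: [-0.2, 0.1, 0.5]
width: 0.0217
gripper_force: 10.0
t 6.35 tcp jig mm [ 65.8  -0.9 158.9] F [-0.2  0.1  0.5] w 0.021687311672461542 gf 9.999511241912842
```

```bash
python3 -m jog '[[[-13.5,0,11.4,0,0,0,15],[-25,0,24.5,0,0,0,15],[-35,0,39,0,0,0,15],[-43,0,55,0,0,0,15],[-47.5,0,69.5,0,0,0,15],[-50,0,82.5,0,0,0,15],[-51.5,0,93.5,0,0,0,15],[-52,0,100,0,0,0,15],[-52,0,103,0,0,0,15],[-52,0,103,0,0,0,15]]]' 10
python3 -c "
from h import *
jigpose()
for c in ['scene','top']:
    im,d=grab_frame(c);cv2.imwrite('pics/%s2.png'%c,im)
a=cv2.imread('pics/scene2.png')[130:280,220:370];cv2.imwrite('pics/c3.png',cv2.resize(a,(600,600),interpolation=cv2.INTER_CUBIC))"
```

```text
t: 7.6
eef_pos: [0.4874, 0.1308, 0.0565]
ee_rot: [3.141, -0.0, -1.27]
force: [-2.3, -1.6, -0.7]
width: 0.0219
gripper_force: 10.0
t 7.6 tcp jig mm [116.3  -1.   56.5] F [-2.3 -1.6 -0.7] w 0.021945313994718163 gf 9.999239444732666
```

View pics/c3.png

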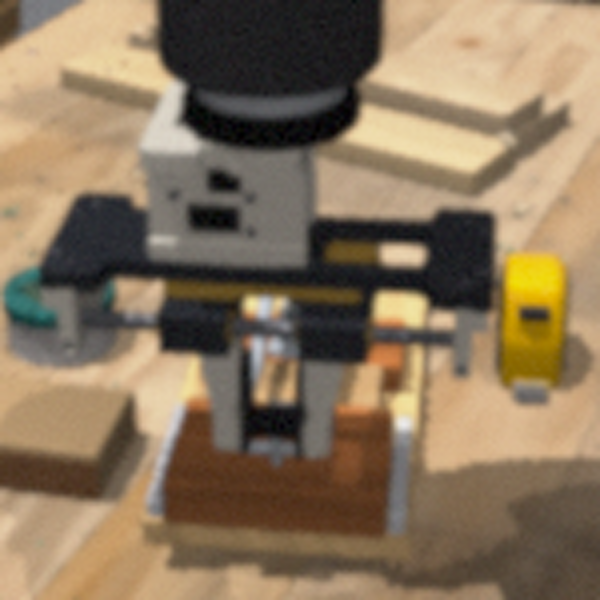

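The scene crop shows the barrel held low over the jaw ((270,410) in the crop), the crossbar just above the jaw top and no contact with the bystanders. Release, rise, look.

```bash
python3 -m jog '[[[0,0,0,0,0,0,50],[0,0,0,0,0,0,50],[0,0,0,0,0,0,50],[0,0,-30,0,0,0,50],[0,0,-80,0,0,0,50],[0,0,-130,0,0,0,50],[30,0,-180,0,0,0,0],[60,0,-180,0,0,0,0],[60,0,-180,0,0,0,0],[60,0,-180,0,0,0,0]]]' 20
python3 - <<'E'
from h import *
jigpose();Z=np.load("jig.npz")
for c in ['scene','top']:
    im,d=grab_frame(c);cv2.imwrite('pics/%s3.png'%c,im)
    for n in ["crossbar","grip_barrel","lever_end"]:
        for q in spot_in(n,c)[:1]:
            w=dpt(c,q["uv"],d,1);print(c,n,q["uv"],q["confidence"],np.round(np.r_[Z["R"].T@(w[:2]-Z["t"]),w[2]]*1e3,1))
a=cv2.imread('pics/scene3.png')[190:290,230:330];b=cv2.imread('pics/top3.png')[200:300,200:300]
r=lambda x:cv2.resize(x,(400,400),interpolation=cv2.INTER_CUBIC)
cv2.imwrite('pics/c4.png',np.hstack([r(a),r(b)]))
P=camera_params("wrist");im,d=grab_frame("wrist");cv2.imwrite("pics/w4.png",cv2.resize(im[200:330,200:360],(640,520)))
E
```

```text
t: 8.95
eef_pos: [0.5051, 0.0738, 0.2363]
ee_rot: [3.141, 0.0, -1.27]
force: [-0.0, 0.5, -0.0]
width: 0.0156
gripper_force: 0.0
t 8.95 tcp jig mm [ 56.6  -1.  236.3] F [-0.   0.5 -0. ] w 0.015593407660658016 gf 0.0
scene crossbar [289.2, 233.7] 0.79 [122.7   2.3  77.4]
scene grip_barrel [290.9, 235.1] 0.76 [123.9   5.6  75.4]
scene lever_end [299.1, 224.9] 0.87 [29.2 11.5 38.6]
top lever_end [232.4, 164.3] 0.67 [  49.4 -178.6   29.8]
```

View pics/c4.png

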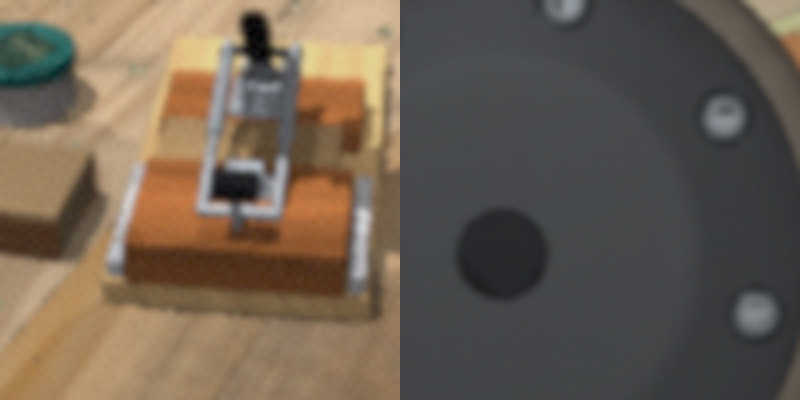

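The scene half of the crop (the arm blocks the top view) shows the loop lying level over the jaw: barrel at (237,185), crossbar at (238,210), beyond the hook. The handle is still open at (255,35). Next I work out the push path.

Run:
```python
from h import *
p=np.array([56.6,236.3]);piv=np.array([-20,50])
for f in [2.3,2.2,2.05,1.9,1.75,1.6,1.45,1.3,1.15,1.0,.85,.7,.55,.45,.35,.25,.15,.05,0,-.01]:
    u=np.array([-np.cos(f),np.sin(f)]);n=np.array([np.sin(f),np.cos(f)])
    if f>1.58: P=piv+86*u+6*n;t=P+[9.5,-14]
    else: P=piv+70*u+6*n;t=P+[9.5,0]
    d=t-p;print(f,np.round(t,1),"row x,z",np.round([-d[0],-d[1]],1))
```

```text
2.3 [51.3 96.1] row x,z [  5.3 140.2]
2.2 [ 45. 102.] row x,z [ 11.6 134.3]
2.05 [ 34.5 109.5] row x,z [ 22.1 126.8]
1.9 [ 23.  115.4] row x,z [ 33.6 120.9]
1.75 [ 10.7 119.6] row x,z [ 45.9 116.7]
1.6 [ -2.  121.8] row x,z [ 58.6 114.5]
1.45 [-13.  120.2] row x,z [ 69.6 116.1]
1.3 [-23.4 119.1] row x,z [ 80.  117.2]
1.15 [-33.6 116.3] row x,z [ 90.2 120. ]
1.0 [-43.3 112.1] row x,z [ 99.9 124.2]
0.85 [-52.2 106.5] row x,z [108.8 129.8]
0.7 [-60.2  99.7] row x,z [116.8 136.6]
0.55 [-67.   91.7] row x,z [123.6 144.6]
0.45 [-70.9  85.9] row x,z [127.5 150.4]
0.35 [-74.2  79.6] row x,z [130.8 156.7]
0.25 [-76.8  73.1] row x,z [133.4 163.2]
0.15 [-78.8  66.4] row x,z [135.4 169.9]
0.05 [-80.1  59.5] row x,z [136.7 176.8]
0 [-80.5  56. ] row x,z [137.1 180.3]
-0.01 [-80.6  55.3] row x,z [137.2 181. ]
```

```bash
python3 -m jog '[[[0,0,50,0,0,0,0],[0,0,100,0,0,0,0],[0,0,134,0,0,0,0],[0,0,134,0,0,0,0],[11.5,0,134,0,0,0,0],[22,0,127,0,0,0,0],[33.5,0,121,0,0,0,0],[46,0,117,0,0,0,0],[58.5,0,114.5,0,0,0,0],[69.5,0,116,0,0,0,0],[80,0,117,0,0,0,0],[90,0,120,0,0,0,0],[100,0,124,0,0,0,0],[100,0,124,0,0,0,0]]]' 20
python3 - <<'E'
from h import *
jigpose()
im,d=grab_frame("scene");cv2.imwrite("pics/s5.png",cv2.resize(im[160:290,220:350],(600,600),interpolation=cv2.INTER_CUBIC))
E
```

```text
t: 11.15
eef_pos: [0.5349, -0.0224, 0.112]
ee_rot: [3.141, -0.0, -1.271]
force: [-0.7, 0.9, -0.1]
width: 0.0006
gripper_force: 0.4
t 11.15 tcp jig mm [-44.   -0.9 112. ] F [-0.7  0.9 -0.1] w 0.0005697188082596604 gf 0.35875118686817586
```

View pics/s5.png

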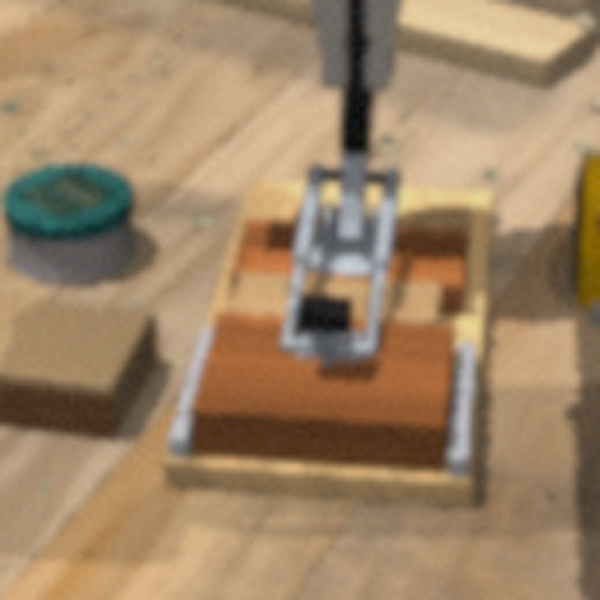

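The handle is up and leaning back under the fingertip (350,110). The crossbar at (330,345) has been drawn to the hook. I continue the throw.

```bash
python3 -m jog '[[[9,0,5.5,0,0,0,0],[17,0,12.5,0,0,0,0],[23.5,0,20.5,0,0,0,0],[27.5,0,26.5,0,0,0,0],[31,0,32.5,0,0,0,0],[33.5,0,39,0,0,0,0],[35.5,0,46,0,0,0,0],[36.5,0,52.5,0,0,0,0],[37,0,56,0,0,0,0],[37,0,57,0,0,0,0],[37,0,57,0,0,0,0]]]' 20
python3 -c "
from h import *
jigpose()"
```

```text
t: 12.58
eef_pos: [0.5457, -0.0571, 0.0561]
ee_rot: [3.141, -0.0, -1.269]
force: [-2.8, 0.7, 7.3]
width: 0.0005
gripper_force: 3.4
t 12.57 tcp jig mm [-80.4  -0.9  56.1] F [-2.8  0.7  7.3] w 0.00048241632779641317 gf 3.4074606746435165
```

Lever is on its stop (7 N upward at z = 56 mm). I lift clear, go aside and check.

```bash
python3 -m jog '[[[0,0,-40,0,0,0,0],[0,0,-100,0,0,0,0],[0,0,-160,0,0,0,0],[60,0,-180,0,0,0,0],[120,0,-180,0,0,0,0],[180,0,-180,0,0,0,0],[240,0,-180,0,0,0,0],[260,0,-180,0,0,0,0],[260,0,-180,0,0,0,0],[260,0,-180,0,0,0,0]]]'
python3 - <<'E'
from h import *
jigpose();Z=np.load("jig.npz")
for c in ['scene','top']:
    im,d=grab_frame(c);cv2.imwrite('pics/%s6.png'%c,im)
    for n in ["crossbar","grip_barrel","lever_end","sanding_block","tape_measure","wax_tin"]:
        for q in spot_in(n,c)[:1]: print(c,n,np.round(q["uv"],1),round(q["confidence"],2))
a=cv2.imread('pics/scene6.png')[170:280,240:350];b=cv2.imread('pics/top6.png')[180:310,205:335]
r=lambda x:cv2.resize(x,(400,400),interpolation=cv2.INTER_CUBIC)
cv2.imwrite('pics/c7.png',np.hstack([r(a),r(b)]))
E
```

```text
t: 13.82
eef_pos: [0.6229, -0.3045, 0.2355]
ee_rot: [3.142, 0.0, -1.269]
force: [0.2, 1.0, -0.1]
width: 0.0009
gripper_force: 0.0
t 13.82 tcp jig mm [-339.6   -1.3  235.5] F [ 0.2  1.  -0.1] w 0.0008779693987046584 gf 0.0
scene crossbar [292.1 228.2] 0.79
scene grip_barrel [292.9 226.2] 0.8
scene lever_end [288.6 222.3] 0.86
scene tape_measure [351.3 212.1] 0.88
scene wax_tin [234.9 207.3] 0.94
top crossbar [245.9 259.3] 0.6
top grip_barrel [337.6 292.4] 0.67
top lever_end [303.3 234.9] 0.73
top sanding_block [236.4 185.1] 0.66
top tape_measure [339.7 291.9] 0.64
top wax_tin [289.4 158.3] 0.77
```

View pics/c7.png

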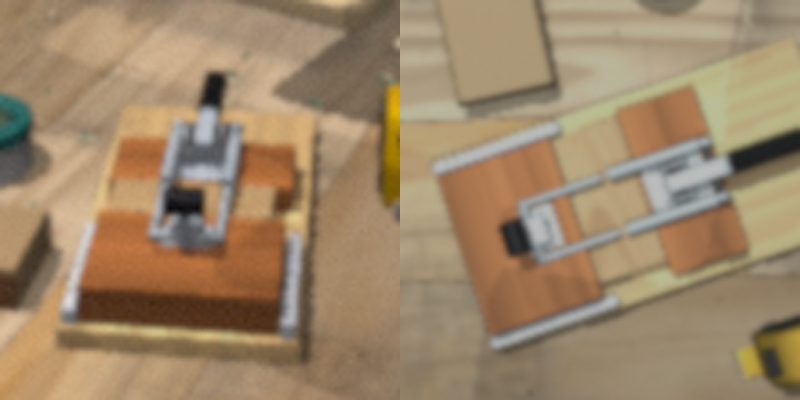

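The lever lies back along jig −x (top half, (770,150)), and the loop runs straight to the hook with its crossbar at the hook (535,235). The board and bystanders look unmoved. Last, a numeric check of lever height, crossbar and jaw.

Run:
```python
from h import *
im,d=grab_frame("top");Z=np.load("jig.npz")
f=lambda u,v:((u-400)/3.077+205,v/3.077+180)
tj=lambda w:np.round(np.r_[Z["R"].T@(w[:2]-Z["t"]),w[2]]*1e3,1)
for n,p in [("handle",(770,150)),("handle far",(795,141)),("barrel",(515,238))]: print(n,tj(dpt("top",f(*p),d,1)))
for p in [(435,165),(490,342),(557,142),(603,295)]: print("jaw",tj(onz("top",f(*p),.041)))
print("bar",tj(onz("top",f(528,235),.044)))
```

```text
handle [-79.8   0.2  56.1]
handle far [-96.3  -0.1  56.4]
barrel [84.9  1.3 79.1]
jaw [120.6 -57.7  41. ]
jaw [122.1  57.4  41. ]
jaw [ 43.5 -47.1  41. ]
jaw [46.4 52.4 41. ]
bar [78.9  2.2 44. ]
```

```bash
python3 -c "
from station import arm
print(arm.job_done())"
```

```text
the job is handed in; nothing more can be done
None
```

The job is handed in: the crossbar is behind the hook, the lever lies fully down on its stop, the jaw reads about 0 against the board, and the board and surrounding things look unmoved in the last pictures.

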